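# Weigh out the leaked cold pack and load the full one

## Task

One of the two standing blue cold packs has leaked and is light. Stand either pack gently on the empty pan of the balance, let go, and see from the beam whether it outweighs the brass weight; then push the full pack upright and fully home into the empty slot of the green carrier base without forcing it, and stand the leaked pack upright in the yellow tray. Leave everything else where it is.

Things in the scene. Friction and masses are not known exactly. Their poses are not given: they have to be found in the camera images.
- pack_a_mid (a point): one of two look-alike blue cold packs standing upright, a rigid block 34 mm thick (its x) x 60 mm wide (its y) x 90 mm tall (z); the point is its centre, half-way up. One pack is full (0.23 to 0.27 kg), the other has leaked (0.10 to 0.145 kg); which is which is not known. Either way round fits
- pack_b_mid (a point): one of two look-alike blue cold packs standing upright, a rigid block 34 mm thick (its x) x 60 mm wide (its y) x 90 mm tall (z); the point is its centre, half-way up. One pack is full (0.23 to 0.27 kg), the other has leaked (0.10 to 0.145 kg); which is which is not known. Either way round fits
- balance: white two-pan balance, fixed, base 120 (x) x 340 (y) x 28 mm; origin: centre of its underside. Beam along its y: empty load pan at y = -140 mm; the pan at y = +140 mm carries a fixed 0.19 kg brass weight, top about 180 mm high. A dial plate with a red needle stands in the middle, 160 mm high. Delicate: more than 15 N on it spoils it
- pan_top (a point): centre of the top of the empty load pan, a flat steel disc 96 mm across that stays level; about 120 mm above the table when empty or too lightly loaded, sinking 28 mm to about 92 mm under more than 0.19 kg; its axes are parallel to the balance's
- beam (a joint): tilt of the balance beam, rad: -0.1 with the load pan fully up (empty, or load lighter than the brass weight), +0.1 with it fully down (load heavier); settles in about half a second
- holder: green carrier base, fixed, 104 (x) x 212 (y) x 52 mm tall; origin on the table, under slot_mark; the base reaches from y = -70 to +142 mm. A blue pack fixed in it at y = +102 mm is part of it. The empty slot is in a white cradle with a flat top 52 mm above the table, long side along y, open from above. More than 45 N on the base, knocks included, breaks it
- slot_mark (a point): mark at the holder's x = 0, y = 0, 52 mm above the table. The cradle is clipped in off this mark: the real slot centre lies 3 to 19 mm from it in the holder's +y, different each time and not reported, so find it by feel or by sight; it does not shift when pushed. Slot mouth 63 mm long (y), 41 mm wide (x from -20 to +21 mm), no bevels
- slot_floor (a point): point on the slot's rubber floor (gives 8 N per mm, 3 mm at most) straight below slot_mark, 12 mm above the table; a pack fully home has its centre 45 mm higher and stands 50 mm out. On the slot's +x side an orange sprung cheek with a sloping top (1.7 N per mm) narrows it to 32 mm: pushing a pack down past it takes 5 to 20 N all the way, more than its weight
- tray: yellow open tray, fixed, 130 (x) x 170 (y) x 30 mm tall, walls and floor 4 mm; origin: centre of its underside, on the table
- gel: clear hand-gel bottle, 60 mm across, 160 mm tall; a bystander, to be left alone; origin: centre of its underside
- vial1: small amber vial, 24 mm across, 50 mm tall, silver cap; a bystander, to be left alone; origin: centre of its underside
- vial2: small amber vial, 24 mm across, 50 mm tall, red cap; a bystander, to be left alone; origin: centre of its underside
- jar: glass jar with steel lid, 72 mm across, 90 mm tall; a bystander, to be left alone; origin: centre of its underside
- bowl: steel bowl, 120 mm across, 40 mm tall; a bystander, to be left alone; origin: centre of its underside
- spareweight: small brass weight, 24 mm across, 32 mm tall; a bystander, to be left alone; origin: centre of its underside
Not all that is in view belongs to the job. Leave any red or turquoise look-alike of the part that bears pack_a_mid alone.

How it is judged:
By the outcome, as a careful person would: the job done as asked, in the order asked, and still so for the second after the job is handed in, with the robot touching nothing.
It also fails if it takes over 72 s, if anything falls off the work surface, if the arm or the gripper's body presses on something with over 40 N, if the wrist force passes 120 N, or if a joint passes its speed limit or range.

## Robot

A 6-joint arm with a two-finger parallel gripper is mounted at the origin on the work surface. World frame = base frame: x ahead of the robot, y to its left, z up, the work surface at z = 0. Lengths are in m, angles in rad, forces in N, time in s.
With the tool pointing down it reaches from about 0.375 to 0.9 m from the base axis. Payload 3.1 kg.
Tool frame: the origin (TCP) lies between the finger pads; the fingertips stand 22 mm ahead of it and the grasp point (between the pads) lies 3 mm ahead of it; z points along the fingers, y is the line along which they close (so a half turn about z gives the same grasp; the last joint's range is limited). The gripper opens to 87 mm and grips with 3 to 60 N. Pads are 19 mm wide; open, the fingers measure 117 mm over their backs; the gripper's body (75 mm by 190 mm) begins 51 mm behind the grasp point.
Start: joints at [1.087, 0.527, 1.433, -0, 1.181, -0.178], TCP at [0.188, 0.596, 0.245] pointing down, gripper open.
Joint ranges: [-3.08, 3.08], [-0.75, 2.2], [0.22, 2.44], [-1.43, 4.57], [0, 2.65], [-2.85, 2.85]. Speed limits (rad/s): [2.79, 2.79, 3.14, 3.14, 3.14, 3.14].

## Interface

Orientations are given as a unit quaternion [x, y, z, w].
In Python, from rig import get_obs, camera, get_calibration, hand_in, cut_out gives the robot as it stands.
- The arm moves only by the shell command python3 -m inch 'ROWS' [OPENING] [FORCE]. ROWS is JSON, one flat list of numbers, 6 for each row, row after row: the shift along the tool's x, y, z scaled (see below), then the turn, a rotation vector about the tool's x, y, z scaled (see below). A call has 1 to 20 rows; each row is the pose to reach, as a shift and turn from the pose commanded when the call began, along the tool's axes at that moment; what a row does not reach only later rows make up. The controller multiplies each number of a shift by 0.08 m and each number of a turn by 90 degrees. A row lasts 1/12 s, in which the tool goes at most 41.7 mm and 7.16 degrees, less where a joint would pass 70% of its speed; a pose out of reach is approached as far as the arm can. A call with a number of a shift or a turn outside -1 to 1 is refused whole. A call with a gripper value outside its range is refused whole. OPENING is the finger opening in mm, from 0 to 87, set as the call begins (- or left out, the last holds). The fingers move at their own pace and stop on an object; FORCE is the grip in N (left out, the last holds). Time passes only in rows, so rows that repeat a pose let the fingers close. It gives the time, the measured TCP pose, the force, the opening and the grip force at its end, in the units of the state.
- get_obs(): the state, without advancing time (a new reading comes with each control period).
- camera(name): name is "scene" or "top" or "wrist"; returns the picture (384x512x3 uint8, red, green, blue); there is no depth.
- get_calibration(name): a dict with "vertical_fov" (degrees; the focal length in pixels is half the picture's height over the tangent of half this angle, whatever the lens; pixels are square), "cx", "cy" (the principal point, pixels), "D" ([k1, k2, p1, p2, k3] as OpenCV has them; the pictures are not rectified), "T" (4x4, takes a point from camera to world coordinates). Camera axes: x right, y down, z forward; pixel columns grow to the right and rows downward; lengths in m; the calibration is good to about 2 mm. A picture is of the moment at which its call begins: read the wrist's pose just before it. get_calibration takes no time and is no camera call; for the wrist camera it gives the pose at the moment of the call.
- hand_in(): hands the job in; it is judged then, once.
Trained networks look in the newest picture that a camera, given by its name, has taken for a name from the list of things; names that differ only in an ending like _2 or _b are one class to them, and where a whole thing is asked for, a point or a joint stands for the part that bears it (a point fixed in the world has none). Each returns a list of dicts, best first, with "conf" (0 to 1); they miss things now and then, are a little off and sometimes report something else, mostly with a low value. They report only what shows in the picture. A call takes as long as a camera call. They do not tell look-alikes from the thing itself.
- cut_out(camera, thing): "region" (384x512 bool, what is visible of it) and "bbox" ([left, top, right, bottom] in pixels, round what is visible of it).
The state is a dict: "time": time; "q": joint angles; "joint_velocities": joint speeds; "joint_torque": joint torques, N m; "position": TCP position; "tool_rot": TCP orientation; "ft_force": force on the tool from outside, world axes, zero at the start; "moment": the same for the moment, N m; "grip_width": finger opening in m; "grip_force": force on a finger pad.
Only numpy, scipy, OpenCV 4.12 (cv2) and the standard library are available. Lean on these libraries where they do the work, as an engineer would, in place of code of your own. Each camera call takes 0.05 s, during which the arm holds its last target. There are 200 camera calls.

## Working session

There is one attempt and no reset: what is moved stays moved. The work goes in short steps, Python scripts to look and compute and a shell command to move; the robot and the scene stay as the last step left them, time stands still between calls to the robot, and variables do not carry over. Pictures are saved under pics/ and viewed, at most 10 in all, crops included, and the job is handed in when it is done.

```bash
mkdir -p pics; cat > h.py <<'E'
import numpy as np, cv2
from rig import *
from scipy.spatial.transform import Rotation as R
def K(c):
    f=192/np.tan(np.radians(c["vertical_fov"])/2)
    return np.array([[f,0,c["cx"]],[0,f,c["cy"]],[0,0,1]])
def ray(c,px):
    p=cv2.undistortPoints(np.array(px,float).reshape(-1,1,2),K(c),np.array(c["D"],float))[:,0]
    T=np.array(c["T"]); return T[:3,3],np.c_[p,np.ones(len(p))]@T[:3,:3].T
def plane(c,px,z):
    o,d=ray(c,px); return o+d*((z-o[2])/d[:,2])[:,None]
def proj(c,X):
    T=np.linalg.inv(np.array(c["T"])); X=np.atleast_2d(X)@T[:3,:3].T+T[:3,3]
    return cv2.projectPoints(X.reshape(-1,1,3),np.zeros(3),np.zeros(3),K(c),np.array(c["D"],float))[0][:,0]
E
cat > a.py <<'E'
from h import *
o=get_obs(); print(o["time"],o["position"],o["tool_rot"],o["ft_force"])
ims=[]
for n in ["scene","top"]:
    im=camera(n); cv2.imwrite(f"pics/{n}0.png",cv2.resize(im[:,:,::-1],(800,600),interpolation=cv2.INTER_CUBIC))
    c=get_calibration(n); print(n,np.round(c["T"],3).tolist(),c["vertical_fov"])
    for t in ["pack_a_mid","balance","holder","tray","pan_top"]:
        for r in cut_out(n,t): print(n,t,round(r["conf"],2),np.round(r["bbox"]))
E
python3 a.py
```

```text
0.0 [0.18782096 0.5954214  0.24358514] [ 1.52295901e-01  9.88334386e-01 -9.90646282e-04 -3.44454117e-04] [ 0.52616636 -0.4721257  -0.0374467 ]
scene [[0.543, 0.48, -0.689, 1.214], [0.84, -0.308, 0.447, -0.499], [0.002, -0.821, -0.571, 0.684], [0.0, 0.0, 0.0, 1.0]] 52.22536316014404
scene pack_a_mid 0.93 [164. 194. 196. 232.]
scene pack_a_mid 0.92 [117. 188. 145. 218.]
scene pack_a_mid 0.56 [156. 172. 174. 210.]
scene balance 0.81 [204. 190. 343. 296.]
scene holder 0.94 [288. 142. 358. 197.]
scene tray 0.81 [219. 181. 291. 226.]
scene pan_top 0.91 [200. 223. 248. 255.]
top [[0.029, -0.995, 0.1, 0.408], [-1.0, -0.029, 0.008, -0.049], [-0.005, -0.1, -0.995, 1.195], [0.0, 0.0, 0.0, 1.0]] 49.036567407135834
top pack_a_mid 0.72 [308. 262. 327. 285.]
top pack_a_mid 0.68 [152.  87. 179. 114.]
top pack_a_mid 0.67 [284. 178. 313. 205.]
top pack_a_mid 0.59 [341. 257. 371. 275.]
top pack_a_mid 0.57 [308. 222. 332. 233.]
top balance 0.88 [198. 125. 336. 172.]
top balance 0.73 [201. 193. 272. 246.]
top balance 0.59 [306. 121. 339. 159.]
top holder 0.66 [106. 194. 182. 232.]
top tray 0.88 [206. 192. 274. 246.]
top pan_top 0.63 [303. 124. 336. 160.]
```

View pics/scene0.png

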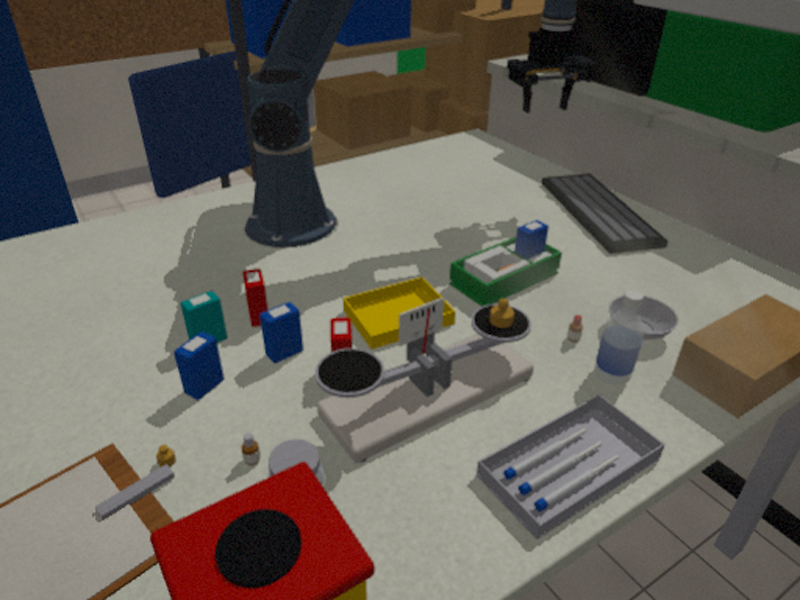

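View pics/top0.png

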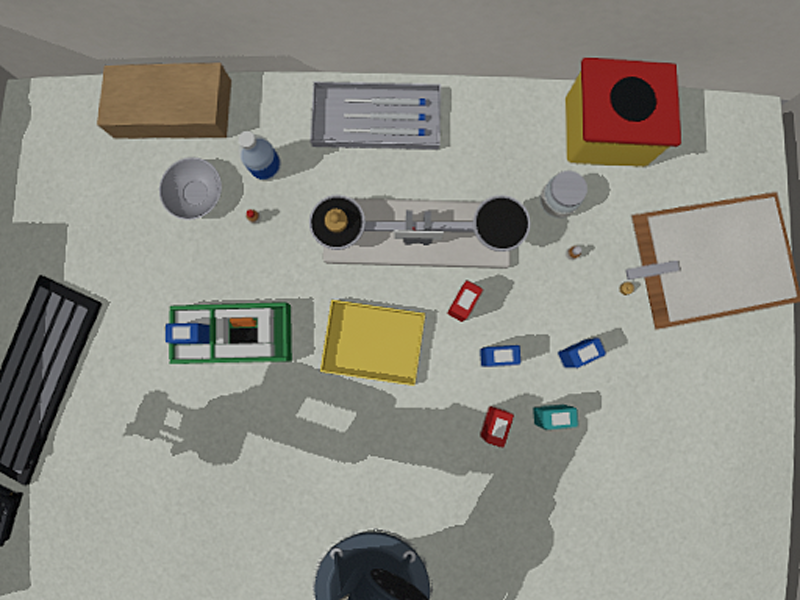

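Scene: blue packs at scene(800) (200,365) and (281,333); top(800) (500,355) and (582,352). Look-alikes: red (255,297), red (341,333), turquoise (204,318); another blue pack sits in the green holder. The two free-standing blue ones fit. I'll confirm them in a crop while fitting poses.

```bash
cat > b.py <<'E'
from h import *
from scipy.optimize import minimize
cams={n:(camera(n),get_calibration(n)) for n in ["top","scene"]}
np.savez("ims.npz",top=cams["top"][0],scene=cams["scene"][0])
def hull(c,x,y,th,dx,dy,z0,z1):
    a=np.array([[sx*dx/2,sy*dy/2,z] for sx in(-1,1) for sy in(-1,1) for z in(z0,z1)])
    a=a@R.from_euler('z',th).as_matrix().T+[x,y,0]
    m=np.zeros((384*4,512*4),np.uint8); p=proj(c,a)
    cv2.fillConvexPoly(m,cv2.convexHull(np.round(p*4+1.5).astype(np.int32)),1); return cv2.resize(m.astype(np.float32),(512,384),interpolation=cv2.INTER_AREA)
def fit(x0,dims,masks):
    def cost(v):
        s=0
        for n,m in masks.items():
            h=hull(cams[n][1],*v,*dims); s+=1-np.minimum(h,m).sum()/np.maximum(h,m).sum()
        return s
    best=None
    for t in x0[2]:
        r=minimize(cost,[x0[0],x0[1],t],method="Nelder-Mead",options=dict(initial_simplex=[[x0[0],x0[1],t],[x0[0]+.01,x0[1],t],[x0[0],x0[1]+.01,t],[x0[0],x0[1],t+.3]],maxiter=150))
        if best is None or r.fun<best.fun: best=r
    return best
def fillm(mask):
    cs,_=cv2.findContours(mask.astype(np.uint8),cv2.RETR_EXTERNAL,cv2.CHAIN_APPROX_NONE)
    c=max(cs,key=cv2.contourArea); m=np.zeros(mask.shape,np.uint8); cv2.fillConvexPoly(m,cv2.convexHull(c),1); return m.astype(np.float32)
def near(mask,box):
    m=np.zeros(mask.shape,bool); l,t,r,b=box; m[t:b,l:r]=mask[t:b,l:r]; return fillm(m)
hsv={n:cv2.cvtColor(v[0],cv2.COLOR_RGB2HSV) for n,v in cams.items()}
rng=lambda n,lo,hi:cv2.inRange(hsv[n],lo,hi)>0
B={n:rng(n,(105,110,30),(125,255,255)) for n in cams}
Y={n:rng(n,(20,100,50),(32,255,255)) for n in cams}
G={n:rng(n,(50,120,20),(80,255,255)) for n in cams}
def run(name,boxes,M,dims,z,ths):
    masks={n:near(M[n],b) for n,b in boxes.items()}
    l,t,r,b=boxes["top"]; ys,xs=np.nonzero(masks["top"])
    p=plane(cams["top"][1],[[xs.mean(),ys.mean()]],z)[0]
    f=fit((p[0],p[1],ths),dims,masks); print(name,np.round(f.x,4),"deg",round(np.degrees(f.x[2]),1),"cost",round(f.fun,3))
th=[-.8,-.4,0,.4,.8,1.2,1.57]
run("pack1",dict(top=(303,215,338,238),scene=(163,190,198,235)),B,(.034,.06,0,.09),.07,th)
run("pack2",dict(top=(352,212,392,238),scene=(110,210,146,257)),B,(.034,.06,0,.09),.07,th)
run("tray",dict(top=(200,185,278,250),scene=(212,170,297,230)),Y,(.13,.17,0,.03),.02,[-.2,0,.2])
run("holder",dict(top=(104,188,190,236),scene=(284,135,362,197)),G,(.104,.212,0,.052),.04,[-.2,0,.2])
c=cams["top"][0]
a=cv2.resize(c[205:275,290:395],(600,400),interpolation=cv2.INTER_CUBIC)
cv2.imwrite("pics/crop1.png",a[:,:,::-1])
E
python3 b.py
```

```text
pack1 [ 0.4277 -0.2138  3.1669] deg 181.4 cost 0.228
pack2 [ 0.4349 -0.3583  0.3925] deg 22.5 cost 0.255
tray [ 0.4444  0.0087 -0.1263] deg -7.2 cost 0.259
holder [0.4527 0.2629 0.0567] deg 3.2 cost 0.66
```

View pics/crop1.png

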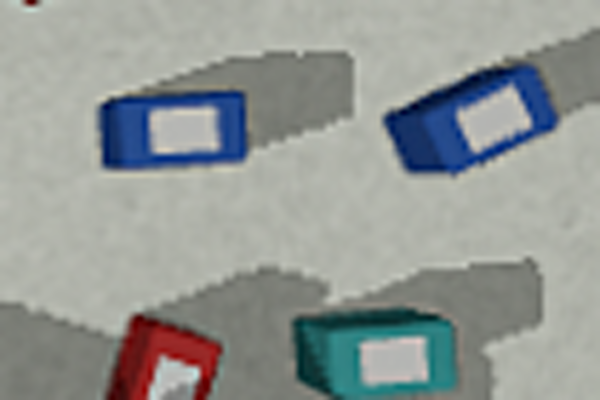

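The crop confirms the two blue packs at crop (175,130) and (475,120); turquoise at (380,350) and red are the look-alikes. First I'll align the tool with the world axes, then move over the carrier.

```bash
python3 -m inch '[-0.9,-0.37,0,0,0,0.806,-0.9,-0.37,0,0,0,0.806,-0.9,-0.37,0,0,0,0.806,-0.9,-0.37,0,0,0,0.806,-0.9,-0.37,0,0,0,0.806,-0.9,-0.37,0,0,0,0.806,-0.9,-0.37,0,0,0,0.806,-0.9,-0.37,0,0,0,0.806,-0.9,-0.37,0,0,0,0.806,-0.9,-0.37,0,0,0,0.806,-0.9,-0.37,0,0,0,0.806]' 87
python3 -m inch '[-0.5,0.3,-0.3,0,0,0,-1,0.6,-0.6,0,0,0,-1,0.6,-0.6,0,0,0]'
python3 -m inch '[-0.5,0.3,0,0,0,0,-1,0.6,0,0,0,0]'
python3 -m inch '[-0.5,0.3,0,0,0,0,-1,0.6,0,0,0,0]'
python3 -m inch '[-0.4,0.3,0,0,0,0,-0.8,0.6,0,0,0,0,-0.8,0.6,0,0,0,0,-0.8,0.6,0,0,0,0]'
cat > c.py <<'E'
import sys
from h import *
o=get_obs(); c=get_calibration("wrist"); im=camera("wrist"); k=sys.argv[1]
np.savez(f"w{k}.npz",im=im,c=np.array([c],object))
cv2.imwrite(f"pics/w{k}.png",cv2.resize(im[:,:,::-1],(800,600),interpolation=cv2.INTER_CUBIC))
r=R.from_quat(o["tool_rot"])
print(round(o["time"],2),np.round(o["position"],4),"yaw",np.round(np.degrees(np.arctan2(r.as_matrix()[1,1],r.as_matrix()[0,1])),2),"F",np.round(o["ft_force"],2),np.round(o["q"],2),o["grip_width"],o["grip_force"])
print(np.round(c["T"],3).tolist(),c["vertical_fov"])
E
python3 c.py 1
```

```text
time: 1.62
position: [0.2479, 0.5461, 0.2446]
tool_rot: [0.708, 0.706, 0.0, -0.0]
ft_force: [-0.4, -0.3, 0.2]
grip_width: 0.0869
grip_force: 0.0
time: 1.87
position: [0.2973, 0.4642, 0.2941]
tool_rot: [0.707, 0.708, 0.001, 0.001]
ft_force: [-0.3, -0.8, 1.0]
grip_width: 0.087
grip_force: 0.0
time: 2.03
position: [0.3393, 0.3941, 0.2937]
tool_rot: [0.706, 0.709, 0.002, 0.0]
ft_force: [0.3, -0.6, -0.3]
grip_width: 0.087
grip_force: 0.0
time: 2.2
position: [0.3819, 0.3215, 0.2929]
tool_rot: [0.706, 0.708, 0.0, 0.0]
ft_force: [0.8, 0.8, -0.6]
grip_width: 0.0871
grip_force: 0.0
time: 2.53
position: [0.4307, 0.2573, 0.2927]
tool_rot: [0.708, 0.706, 0.0, -0.0]
ft_force: [-0.0, 0.2, -0.1]
grip_width: 0.0869
grip_force: 0.0
2.53 [0.4307 0.2573 0.2927] yaw -0.22 F [-0.04  0.18 -0.15] [0.32 0.3  1.68 0.   1.16 0.32] 0.08694604766170395 0.0
[[1.0, -0.003, 0.001, 0.431], [-0.003, -0.967, -0.256, 0.328], [0.002, 0.256, -0.967, 0.433], [0.0, 0.0, 0.0, 1.0]] 68.51806731796144
```

View pics/w1.png

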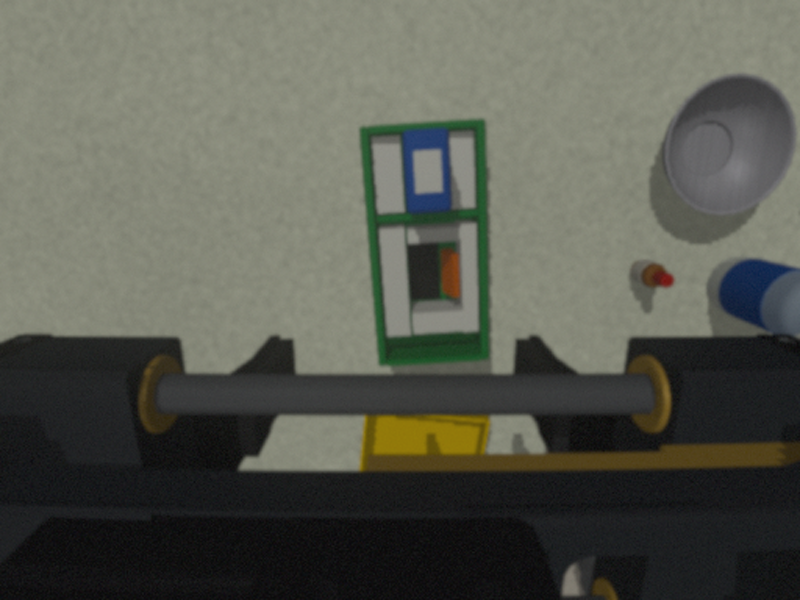

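The wrist view shows the carrier with rim corners near (362,127), (485,121), (489,358), (382,363), and the slot mouth around (408–460, 243–300). I'll enlarge it.

```bash
cat > d.py <<'E'
from h import *
z=np.load("w1.npz",allow_pickle=True); im=z["im"]
a=im[70:240,220:325]; a=cv2.convertScaleAbs(cv2.resize(a[60:170],(105*7,110*5+0),interpolation=cv2.INTER_CUBIC) if 0 else cv2.resize(a[65:170],None,fx=5.5,fy=5.5,interpolation=cv2.INTER_CUBIC),alpha=1.3)
cv2.imwrite("pics/slot.png",a[:,:,::-1])
c=z["c"][0]; s=512/800
for n,p in zip(["fl","fr","nr","nl"],plane(c,np.array([[362,127],[485,121],[489,358],[382,363]])*s,.052)): print(n,np.round(p,4))
p=plane(c,np.array([[404,213],[449,211],[447,128],[403,130]])*s,.102); print(np.round(p,4))
E
python3 d.py
```

```text
fl [0.3974 0.3696 0.052 ]
fr [0.4977 0.3742 0.052 ]
nr [0.5103 0.1668 0.052 ]
nl [0.4106 0.1622 0.052 ]
[[0.4314 0.3037 0.102 ]
 [0.4648 0.3051 0.102 ]
 [0.4621 0.3633 0.102 ]
 [0.4309 0.362  0.102 ]]
```

View pics/slot.png

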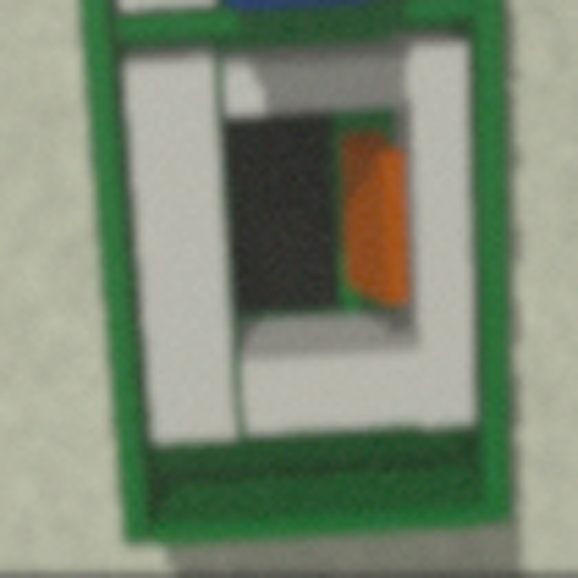

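```bash
cat > e.py <<'E'
from h import *
c=np.load("w1.npz",allow_pickle=True)["c"][0]
P=np.array([[230,116],[405,107],[416,347],[243,353]])/5.5+[220-.4,135-.4]
p=plane(c,P,.052); print(np.round(p,4))
o=np.array([.4563,.2323]); t=np.radians(3.6); ex=np.array([np.cos(t),np.sin(t)]); ey=np.array([-ex[1],ex[0]])
print(np.round([(q[:2]-o)@np.c_[ex,ey]*1000 for q in p],1), np.round(np.mean(p,0),4))
# pan and balance in top picture
T=get_calibration("top"); im=np.load("ims.npz")["top"]
h=cv2.cvtColor(im,cv2.COLOR_RGB2HSV); m=(h[:,:,2]<60).astype(np.uint8)
for box in [(300,120,342,164),(195,120,235,164)]:
    l,t_,r,b=box; k=np.zeros_like(m); k[t_:b,l:r]=m[t_:b,l:r]
    cs,_=cv2.findContours(k,cv2.RETR_EXTERNAL,cv2.CHAIN_APPROX_NONE); q=max(cs,key=cv2.contourArea)
    e=cv2.fitEllipse(q); zz=.12 if l==300 else .092
    print(e,plane(T,[e[0]],zz), cv2.contourArea(q))
E
python3 e.py
```

```text
[[0.4353 0.2741 0.052 ]
 [0.4784 0.2762 0.052 ]
 [0.483  0.2146 0.052 ]
 [0.4387 0.2131 0.052 ]]
[[-18.3  43. ]
 [ 24.8  42.4]
 [ 25.5 -19.3]
 [-18.8 -18. ]] [0.4588 0.2445 0.052 ]
((320.7575988769531, 142.39297485351562), (30.937238693237305, 31.893516540527344), 114.02079010009766) [[ 0.64699695 -0.20563365  0.12      ]] 772.0
((214.94705200195312, 141.7930450439453), (30.43547248840332, 30.979434967041016), 74.73690032958984) [[0.64657937 0.07337252 0.092     ]] 739.0
```

The slot centre measures about (0.459, 0.2445), 12 mm from the mark, with the carrier yawed about 3.6°. The pan is at (0.647, -0.206). Going over pack 1 to look.

```bash
python3 -m inch '[-0.5,0,0,0,0,0,-1,0,0,0,0,0]'|head -2
python3 -m inch '[-0.5,0,0,0,0,0,-1,0,0,0,0,0]'|head -2
python3 -m inch '[-0.5,0,0,0,0,0,-1,0,0,0,0,0]'|head -2
python3 -m inch '[-0.5,0,0,0,0,0,-1,0,0,0,0,0]'|head -2
python3 -m inch '[-0.5,0,0,0,0,0,-1,0,0,0,0,0]'|head -2
python3 -m inch '[-0.5,0,0.4,0,0,0,-0.9,0,0.8,0,0,0,-0.9,0,0.8,0,0,0,-0.9,0,0.8,0,0,0]'
python3 c.py 2
```

```text
time: 2.75
position: [0.4283, 0.1807, 0.2925]
time: 2.92
position: [0.428, 0.0995, 0.2926]
time: 3.08
position: [0.4282, 0.0193, 0.2927]
time: 3.25
position: [0.4285, -0.0608, 0.2928]
time: 3.42
position: [0.4288, -0.1409, 0.2927]
time: 3.75
position: [0.4282, -0.2128, 0.2263]
tool_rot: [0.708, 0.707, -0.0, -0.003]
ft_force: [-0.3, 0.4, 0.2]
grip_width: 0.0873
grip_force: 0.0
3.75 [ 0.4282 -0.2128  0.2263] yaw -0.08 F [-0.32  0.39  0.18] [-0.7   0.36  1.81  0.    0.98 -0.69] 0.08727320481793485 0.0
[[1.0, 0.0, -0.003, 0.429], [-0.0, -0.968, -0.253, -0.143], [-0.003, 0.253, -0.968, 0.367], [0.0, 0.0, 0.0, 1.0]] 68.51806731796144
```

View pics/w2.png

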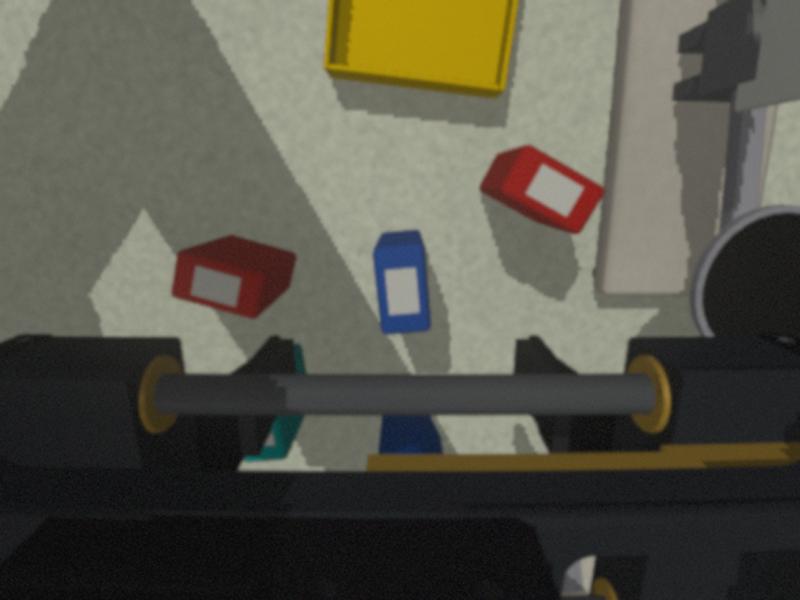

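Blue pack 1 is at about (402,290), with red packs at (235,275) and (545,190). I'll compute its top face and use a narrower opening for clearance.

```bash
python3 - <<'E'
from h import *
z=np.load("w2.npz",allow_pickle=True); c=z["c"][0]
p=plane(c,np.array([[375.5,249.5],[426,248.5],[430,330.5],[381,333]])*.64-.2,.09); print(np.round(p,4),p.mean(0))
d=(p[0]+p[1]-p[2]-p[3])/2; print(np.degrees(np.arctan2(-d[0],d[1])),np.linalg.norm(d))
E
```

```text
[[ 0.4099 -0.1846  0.09  ]
 [ 0.4418 -0.1839  0.09  ]
 [ 0.4451 -0.2386  0.09  ]
 [ 0.4126 -0.2403  0.09  ]] [ 0.42736772 -0.21186429  0.09      ]
3.1312346564295654 0.05527509092540522
```

```bash
cat > g.py <<'E'
# goal x y z yaw(deg) -> shift in tool units, turn about tool z in units
import sys
from h import *
x,y,z,w=map(float,sys.argv[1:5]); o=get_obs(); M=R.from_quat(o["tool_rot"]).as_matrix()
yaw=np.degrees(np.arctan2(M[1,1],M[0,1])); d=M.T@(np.array([x,y,z])-o["position"])
print("t",round(o["time"],2),"pos",np.round(o["position"],4),"yaw",round(yaw,2),"tilt",np.round(np.degrees(np.arccos(-M[2,2])),2),"F",np.round(o["ft_force"],2),"w",round(o["grip_width"]*1e3,1),"gf",round(o["grip_force"],1))
print("units",np.round(d/.08,3),"turnz",round(-(w-yaw)/90,3))
E
python3 -m inch '[0.01,-0.01,0.5,0,0,-0.03,0.01,-0.01,1,0,0,-0.03,0.01,-0.01,1,0,0,-0.03]' 64 10|head -2
python3 -m inch '[0,0,0.3,0,0,0,0,0,0.6,0,0,0,0,0,0.8,0,0,0,0,0,0.97,0,0,0,0,0,0.97,0,0,0,0,0,0.97,0,0,0]'|head -4
python3 g.py 0.4274 -0.212 0.068 2.7
```

```text
time: 4.05
position: [0.4251, -0.2072, 0.1436]
time: 4.55
position: [0.4291, -0.2114, 0.0728]
tool_rot: [0.69, 0.724, 0.0, 0.001]
ft_force: [-0.3, 0.3, 0.2]
t 4.55 pos [ 0.4291 -0.2114  0.0728] yaw 2.76 tilt 0.09 F [-0.28  0.33  0.24] w 64.3 gf 0.0
units [-0.007 -0.022  0.06 ] turnz 0.001
```

```bash
python3 -m inch '[0,-0.02,0.06,0,0,0,0,-0.02,0.06,0,0,0,0,-0.02,0.06,0,0,0]' 64 20|head -2
python3 -m inch '[0,0,0,0,0,0,0,0,0,0,0,0,0,0,0,0,0,0,0,0,0,0,0,0,0,0,0,0,0,0,0,0,0,0,0,0]' 0 20
python3 -m inch '[0,0,-0.4,0,0,0,0,0,-0.8,0,0,0,0,0,-1,0,0,0,0,0,-1,0,0,0,0,0,-1,0,0,0]'
python3 -m inch '[0,0,-0.4,0,0,0,0,0,-0.8,0,0,0,0,0,-1,0,0,0,0,0,-1,0,0,0,0,0,-1,0,0,0]'|sed -n '2p;4p'
python3 g.py 0.647 -0.2056 0.23 2.7
```

```text
time: 4.8
position: [0.4268, -0.2123, 0.0672]
time: 5.3
position: [0.4264, -0.2123, 0.0661]
tool_rot: [0.691, 0.723, 0.0, -0.0]
ft_force: [-0.4, 0.0, 0.7]
grip_width: 0.0341
grip_force: 19.6
time: 5.72
position: [0.4266, -0.2125, 0.1467]
tool_rot: [0.691, 0.723, 0.0, 0.001]
ft_force: [0.2, -0.0, -0.8]
grip_width: 0.0346
grip_force: 19.6
position: [0.426, -0.212, 0.2253]
ft_force: [-0.8, -0.2, -2.1]
t 6.13 pos [ 0.426  -0.212   0.2253] yaw 2.64 tilt 0.06 F [-0.82 -0.25 -2.07] w 34.1 gf 19.6
units [-0.047  2.763 -0.061] turnz -0.001
```

```bash
python3 -m inch '[0,0.4,0,0,0,0,-0.016,0.92,0,0,0,0]'|sed -n 2p
python3 -m inch '[-0.01,0.46,0,0,0,0,-0.016,0.92,0,0,0,0]'|sed -n 2p
python3 -m inch '[-0.01,0.4,0,0,0,0,-0.016,0.7,0,0,0,0,-0.016,0.92,0,0,0,0,-0.016,0.92,0,0,0,0,-0.016,0.92,0,0,0,0]'|sed -n 2p
python3 g.py 0.647 -0.2056 0.193 2.7
python3 c.py 3
```

```text
position: [0.4964, -0.2085, 0.2231]
position: [0.5737, -0.2073, 0.2227]
position: [0.646, -0.2051, 0.2222]
t 6.88 pos [ 0.646  -0.2051  0.2222] yaw 2.69 tilt 0.38 F [-1.34  0.31 -2.2 ] w 34.4 gf 19.6
units [-0.008  0.015  0.365] turnz -0.0
6.88 [ 0.646  -0.2051  0.2222] yaw 2.69 F [-1.34  0.31 -2.2 ] [-0.47  0.63  1.31 -0.    1.22 -0.52] 0.03439345354033159 19.64543756590956
[[0.999, 0.048, 0.008, 0.643], [0.048, -0.966, -0.253, -0.135], [-0.005, 0.253, -0.967, 0.362], [0.0, 0.0, 0.0, 1.0]] 68.51806731796144
```

View pics/w3.png

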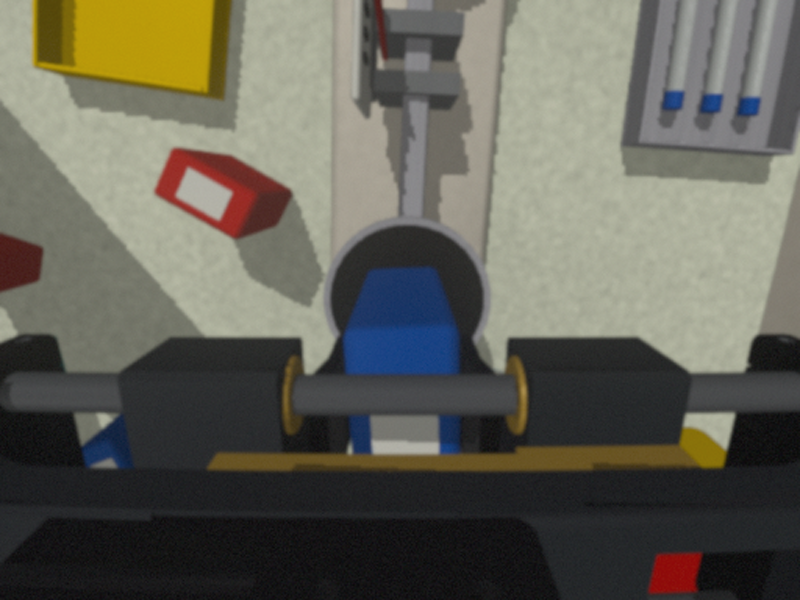

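The pack (bottom edge at (403,268)) hangs over the pan (disc centre about (408,297)), centred. Lowering gently.

```bash
python3 -m inch '[0,0.015,0.15,0,0,0,0,0.015,0.3,0,0,0,0,0.015,0.37,0,0,0,0,0.015,0.37,0,0,0,0,0.015,0.37,0,0,0]'|sed -n '2p;4p'
python3 -m inch '[0,0,0.02,0,0,0,0,0,0.04,0,0,0,0,0,0.06,0,0,0,0,0,0.06,0,0,0,0,0,0.06,0,0,0]'|sed -n '2p;4p'
python3 g.py 0.647 -0.2056 0.186 2.7
```

```text
position: [0.6474, -0.2059, 0.1956]
ft_force: [-0.9, 0.6, -1.0]
position: [0.6484, -0.2059, 0.1919]
ft_force: [0.9, 0.7, -0.6]
t 7.77 pos [ 0.6484 -0.2059  0.1919] yaw 2.64 tilt 0.01 F [ 0.89  0.7  -0.6 ] w 34.1 gf 19.6
units [ 0.004 -0.017  0.074] turnz -0.001
```

```bash
for i in 1; do python3 -m inch '[0,0,0.02,0,0,0,0,0,0.035,0,0,0,0,0,0.05,0,0,0,0,0,0.05,0,0,0,0,0,0.05,0,0,0]'|sed -n '2p;4p'; done
python3 -m inch '[0,0,0.012,0,0,0,0,0,0.025,0,0,0,0,0,0.025,0,0,0,0,0,0.025,0,0,0]'|sed -n '2p;4p'
python3 -c "
from h import *
im=camera('scene');cv2.imwrite('pics/s1.png',cv2.resize(im[170:300,190:350,::-1],None,fx=4.5,fy=4.5,interpolation=cv2.INTER_CUBIC))
np.save('s1.npy',im)"
python3 g.py 0.647 -0.2056 0.186 2.7
```

```text
position: [0.6483, -0.2058, 0.1876]
ft_force: [0.3, 0.2, -0.5]
position: [0.6485, -0.206, 0.1861]
ft_force: [-0.5, -0.9, 0.4]
t 8.57 pos [ 0.6485 -0.206   0.1861] yaw 2.64 tilt 0.03 F [-0.84  0.04  0.42] w 33.9 gf 19.6
units [ 0.006 -0.018  0.002] turnz -0.001
```

```bash
python3 -m inch '[0,0,0.012,0,0,0,0,0,0.012,0,0,0,0,0,0.012,0,0,0]'|sed -n '2p;4p'
python3 -m inch '[0,0,0,0,0,0,0,0,0,0,0,0,0,0,0,0,0,0,0,0,0,0,0,0,0,0,0,0,0,0,0,0,0,0,0,0,0,0,0,0,0,0,0,0,0,0,0,0,0,0,0,0,0,0,0,0,0,0,0,0]' 64
python3 -c "
from h import *
im=camera('scene');np.save('s2.npy',im);a=np.load('s1.npy')
cv2.imwrite('pics/s2.png',cv2.resize(np.hstack([a,im])[155:300,:,::-1][:,np.r_[190:350,702:862]],None,fx=2.5,fy=2.5,interpolation=cv2.INTER_CUBIC))"
python3 g.py 0.647 -0.2056 0.186 2.7
```

```text
position: [0.6485, -0.2061, 0.1849]
ft_force: [-0.9, -0.4, 0.7]
time: 9.65
position: [0.6483, -0.2059, 0.1848]
tool_rot: [0.691, 0.723, -0.0, -0.0]
ft_force: [0.2, 0.4, 0.4]
grip_width: 0.0637
grip_force: 0.0
t 9.7 pos [ 0.6484 -0.2059  0.1848] yaw 2.64 tilt 0.0 F [-0.71  0.83 -0.71] w 63.8 gf 0.0
units [ 0.005 -0.017 -0.015] turnz -0.001
```

View pics/s2.png

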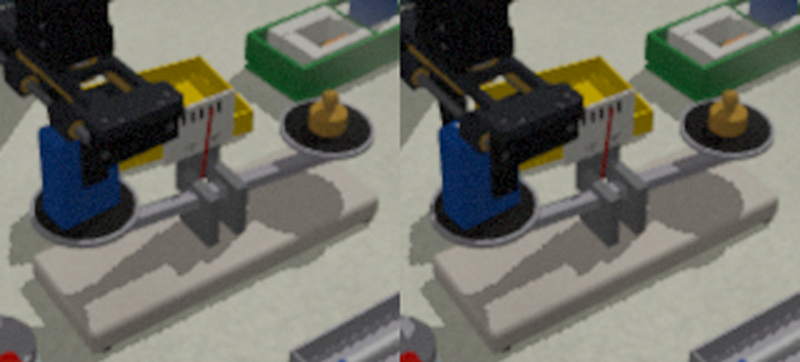

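Both views show the same beam: load pan about (488,210), brass pan about (728,130), needle unmoved. I'll check this numerically against the empty-pan picture.

```bash
python3 -c "
from h import *
a=np.load('ims.npz')['scene'];b=np.load('s2.npy')
t=a[188:222,300:342]
for n,i in(('empty',a),('now',b)):
    r=cv2.matchTemplate(i[170:240,280:360],t,cv2.TM_CCOEFF_NORMED);print(n,cv2.minMaxLoc(r)[1::2])
c=get_calibration('scene');print(proj(c,[[.647,.0734,.092],[.647,.0734,.12],[.647,-.2056,.12],[.647,-.2056,.092]]))"
python3 g.py 0.4349 -0.3583 0.29 22.5
```

```text
empty (1.0, (20, 18))
now (0.9970130324363708, (20, 18))
[[319.20296621 205.8982494 ]
 [320.35219096 196.84455685]
 [221.83164711 237.61174599]
 [222.3476671  247.21966892]]
t 9.7 pos [ 0.6484 -0.2059  0.1848] yaw 2.64 tilt 0.0 F [-0.71  0.83 -0.71] w 63.8 gf 0.0
units [-1.78  -2.753 -1.315] turnz -0.221
```

The brass pan has not moved, so pack 1 is lighter than the weight: it is the leaked one and pack 2 is full. Pack 1 stays on the pan while I fetch pack 2.

```bash
python3 -m inch '[0,0,-0.4,0,0,0,0,0,-0.8,0,0,0,0,0,-1,0,0,0,0,0,-1,0,0,0]'|sed -n 2p
python3 -m inch '[-0.3,-0.46,0,0,0,0,-0.593,-0.918,0,0,0,0]'|sed -n 2p
python3 -m inch '[-0.3,-0.46,0,0,0,0,-0.593,-0.918,0,0,0,0]'|sed -n 2p
python3 -m inch '[-0.3,-0.46,0,0,0,-0.08,-0.593,-0.918,0,0,0,-0.15,-0.593,-0.918,0.2,0,0,-0.22,-0.593,-0.918,0.4,0,0,-0.22,-0.593,-0.918,0.4,0,0,-0.22,-0.593,-0.918,0.4,0,0,-0.22]'|sed -n 2p
python3 c.py 4
python3 g.py 0.4349 -0.3583 0.068 22.5
```

```text
position: [0.6509, -0.2071, 0.2702]
position: [0.5807, -0.2533, 0.264]
position: [0.5108, -0.3027, 0.2636]
position: [0.4406, -0.3528, 0.2314]
10.87 [ 0.4406 -0.3528  0.2314] yaw 22.38 F [-0.22 -0.09 -0.08] [-0.87  0.46  1.6   0.    1.08 -1.26] 0.06365313988572921 0.0
[[0.924, 0.369, 0.097, 0.414], [0.382, -0.894, -0.234, -0.288], [0.0, 0.253, -0.967, 0.372], [0.0, 0.0, 0.0, 1.0]] 68.51806731796144
t 10.92 pos [ 0.4415 -0.3531  0.2323] yaw 22.44 tilt 0.08 F [-0.22 -0.78 -0.36] w 63.4 gf 0.0
units [-0.031 -0.101  2.054] turnz -0.001
```

View pics/w4.png

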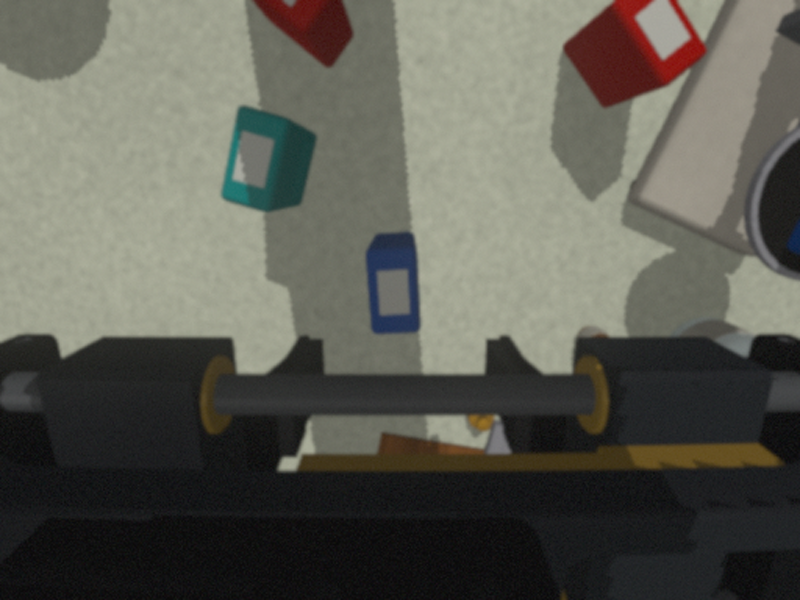

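The full pack's top face is at about (367–419, 251–332), nothing near the fingers.

```bash
python3 - <<'E'
from h import *
z=np.load("w4.npz",allow_pickle=True); c=z["c"][0]
p=plane(c,np.array([[367,252],[417,250.5],[419,331],[373,333]])*.64-.2,.09); print(p.mean(0))
d=(p[0]+p[1]-p[2]-p[3])/2; print(np.degrees(np.arctan2(-d[0],d[1])),np.linalg.norm(d))
E
python3 g.py 0.4349 -0.3583 0.068 22.5
```

```text
[ 0.43542941 -0.35639899  0.09      ]
24.859764097631267 0.054986883910050306
t 10.92 pos [ 0.4415 -0.3531  0.2323] yaw 22.44 tilt 0.08 F [-0.22 -0.78 -0.36] w 63.4 gf 0.0
units [-0.031 -0.101  2.054] turnz -0.001
```

```bash
python3 -m inch '[-0.016,-0.09,0.5,0,0,-0.014,-0.016,-0.09,1,0,0,-0.014,-0.016,-0.09,1,0,0,-0.014]' 64 30|sed -n 2p
python3 -m inch '[0,0,0.3,0,0,0,0,0,0.6,0,0,0,0,0,0.8,0,0,0,0,0,0.95,0,0,0,0,0,0.95,0,0,0,0,0,0.95,0,0,0,0,0,0.95,0,0,0]'|sed -n 2p
python3 g.py 0.4353 -0.357 0.070 23.7
```

```text
position: [0.4329, -0.3536, 0.1466]
position: [0.4366, -0.3582, 0.0787]
t 11.75 pos [ 0.4366 -0.3582  0.0787] yaw 23.74 tilt 0.19 F [-0.2  -0.2  -0.11] w 63.7 gf 0.0
units [ 0.021 -0.009  0.109] turnz 0.0
```

```bash
python3 -m inch '[0.02,0,0.05,0,0,0,0.02,0,0.1,0,0,0,0.02,0,0.1,0,0,0,0.02,0,0.1,0,0,0]' 64 30|sed -n 2p
python3 -m inch '[0,0,0,0,0,0,0,0,0,0,0,0,0,0,0,0,0,0,0,0,0,0,0,0,0,0,0,0,0,0,0,0,0,0,0,0]' 0 30
python3 g.py 0.4353 -0.357 0.070 23.7
python3 -m inch '[0,0,-0.4,0,0,0,0,0,-0.8,0,0,0,0,0,-1,0,0,0]'|sed -n 2p
python3 -m inch '[0,0,-0.4,0,0,0,0,0,-0.8,0,0,0,0,0,-1,0,0,0.05,0,0,-1,0,0,0.1,0,0,-1,0,0,0.15,0,0,-1,0,0,0.22,0,0,-1,0,0,0.22]'|sed -n '2p;4p'
python3 g.py 0.4573 0.2444 0.20 3.6
```

```text
position: [0.4346, -0.3558, 0.0689]
time: 12.58
position: [0.4346, -0.356, 0.0688]
tool_rot: [0.547, 0.837, -0.0, -0.0]
ft_force: [0.1, -0.4, -0.4]
grip_width: 0.0339
grip_force: 29.7
t 12.58 pos [ 0.4346 -0.356   0.0688] yaw 23.7 tilt 0.01 F [ 0.08 -0.4  -0.39] w 33.9 gf 29.7
units [-0.015  0.003 -0.015] turnz 0.0
position: [0.4353, -0.3566, 0.1509]
position: [0.4343, -0.3553, 0.2284]
ft_force: [-0.8, -0.3, -2.6]
t 13.42 pos [ 0.4343 -0.3553  0.2284] yaw 3.79 tilt 0.09 F [-0.83 -0.28 -2.55] w 34.1 gf 29.7
units [7.461 0.783 0.363] turnz 0.002
```

```bash
python3 -m inch '[0.3,0.04,0,0,0,0,0.65,0.07,0,0,0,0,1,0.105,0,0,0,0]'|sed -n 2p
python3 -m inch '[0.5,0.05,0,0,0,0,1,0.105,0,0,0,0]'|sed -n 2p
python3 -m inch '[0.5,0.05,0,0,0,0,1,0.105,0,0,0,0]'|sed -n 2p
python3 -m inch '[0.5,0.05,0,0,0,0,1,0.105,0,0,0,0]'|sed -n 2p
python3 -m inch '[0.5,0.05,0,0,0,0,1,0.105,0,0,0,0]'|sed -n 2p
python3 -m inch '[0.5,0.05,0,0,0,0,1,0.105,0,0,0,0]'|sed -n 2p
python3 -m inch '[0.4,0.04,0,0,0,0,0.8,0.08,0,0,0,0,1,0.105,0,0,0,0]'|sed -n 2p
python3 -m inch '[0.2,0.02,0.2,0,0,0,0.4,0.05,0.5,0,0,0,0.4,0.05,0.9,0,0,0,0.4,0.05,0.9,0,0,0,0.4,0.05,0.9,0,0,0,0.4,0.05,0.9,0,0,0]'|sed -n '2p;4p'
python3 g.py 0.4573 0.2444 0.13 3.6
```

```text
position: [0.4371, -0.2748, 0.2281]
position: [0.4401, -0.1941, 0.2283]
position: [0.4428, -0.1129, 0.2284]
position: [0.4457, -0.0325, 0.2285]
position: [0.4486, 0.0479, 0.2286]
position: [0.4515, 0.1283, 0.2285]
position: [0.4546, 0.2102, 0.2285]
position: [0.4574, 0.2387, 0.1574]
ft_force: [0.2, -0.4, -2.9]
t 15.25 pos [0.4574 0.2387 0.1574] yaw 3.94 tilt 0.02 F [ 0.15 -0.38 -2.9 ] w 33.9 gf 29.7
units [0.071 0.003 0.343] turnz 0.004
```

```bash
python3 -m inch '[0.07,0,0,0,0,0.004,0.07,0,0,0,0,0.004,0.07,0,0.1,0,0,0.004,0.07,0,0.17,0,0,0.004,0.07,0,0.17,0,0,0.004,0.07,0,0.17,0,0,0.004]'|sed -n '2p;4p'
python3 c.py 5; python3 -c "
from h import *
im=np.load('w5.npz',allow_pickle=True)['im']
cv2.imwrite('pics/w5c.png',cv2.resize(cv2.convertScaleAbs(im[90:240,200:340,::-1],alpha=1.3),None,fx=4,fy=4,interpolation=cv2.INTER_CUBIC))"
python3 g.py 0.4573 0.2444 0.13 3.6
```

```text
position: [0.4562, 0.2443, 0.1427]
ft_force: [-0.4, 0.4, -2.2]
15.75 [0.4562 0.2443 0.1427] yaw 3.53 F [-0.43  0.37 -2.21] [ 0.28  0.54  1.79 -0.    0.81  0.21] 0.03408831596777204 29.71954360138625
[[0.998, 0.061, 0.016, 0.452], [0.063, -0.965, -0.256, 0.315], [-0.0, 0.257, -0.967, 0.283], [0.0, 0.0, 0.0, 1.0]] 68.51806731796144
t 15.8 pos [0.4565 0.2444 0.143 ] yaw 3.53 tilt 0.04 F [-0.46  0.99 -2.73] w 33.7 gf 29.7
units [-0.     0.01   0.162] turnz -0.001
```

View pics/w5c.png

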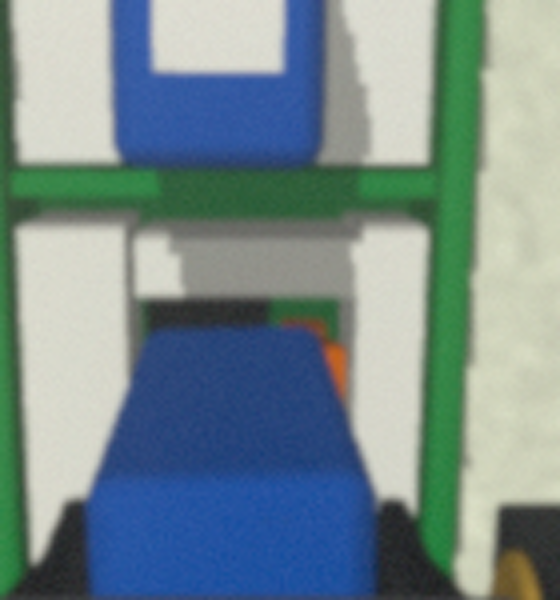

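The pack's lower far edge runs (150,330)–(320,326) in the crop. The slot's far lip is at row 298, with its sides at columns 138 and 352.

```bash
python3 - <<'E'
from h import *
c=np.load("w5.npz",allow_pickle=True)["c"][0]
t=np.radians(3.53); ex=np.array([np.cos(t),np.sin(t)]); ey=np.array([-ex[1],ex[0]]); M=np.c_[ex,ey]; o=np.array([.4565,.2444])
f=lambda P,z:np.round((plane(c,np.array(P)/4+[200-.4,90-.4],z)[:,:2]-o)@M*1000,1)
print("pack edge bottom",f([[150,330],[320,326]],.0742))
print("pack edge top",f([[90,475],[375,470]],.1642))
print("lip far",f([[140,299],[352,297]],.052),"sides",f([[137,310],[352,310]],.052))
print("holder rim outer",f([[15,560],[460,560]],.052), "fixed pack near top",f([[118,150],[322,150]],.102))
E
```

```text
pack edge bottom [[-16.1  28.5]
 [ 15.9  29.3]]
pack edge top [[-16.2  30.3]
 [ 15.4  30.9]]
lip far [[-19.8  30.5]
 [ 24.1  31. ]] sides [[-20.5  28.2]
 [ 24.1  28.3]]
holder rim outer [[-48.6 -27.7]
 [ 49.5 -27.5]] fixed pack near top [[-18.5  62.9]
 [ 13.5  62.9]]
```

```bash
python3 -m inch '[-0.004,0,0.1,0,0,0,-0.004,0,0.2,0,0,0,-0.004,0,0.25,0,0,0,-0.004,0,0.25,0,0,0,-0.004,0,0.25,0,0,0]'|sed -n '2p;4p'
python3 -m inch '[0,0,0.02,0,0,0,0,0,0.04,0,0,0,0,0,0.06,0,0,0,0,0,0.06,0,0,0]'|sed -n '2p;4p'
python3 -m inch '[0,0,0.02,0,0,0,0,0,0.04,0,0,0,0,0,0.04,0,0,0,0,0,0.04,0,0,0]'|sed -n '2p;4p'
python3 g.py 0.4573 0.2444 0.08 3.6
```

```text
position: [0.4564, 0.2441, 0.1225]
ft_force: [0.3, 0.9, -1.8]
position: [0.4567, 0.2442, 0.1182]
ft_force: [-0.6, -0.1, -2.0]
position: [0.4564, 0.2441, 0.115]
ft_force: [0.0, 0.3, -3.1]
t 16.88 pos [0.4564 0.2441 0.115 ] yaw 3.54 tilt 0.05 F [ 0.01  0.33 -3.13] w 33.9 gf 29.7
units [0.003 0.012 0.438] turnz -0.001
```

It is 6 mm inside the mouth with no contact. Pushing down in small steps.

```bash
python3 -m inch '[0,0,0.03,0,0,0,0,0,0.06,0,0,0,0,0,0.09,0,0,0,0,0,0.12,0,0,0,0,0,0.12,0,0,0]' - 50|sed -n '2p;4,6p'
python3 -m inch '[0,0,0.03,0,0,0,0,0,0.06,0,0,0,0,0,0.09,0,0,0,0,0,0.12,0,0,0,0,0,0.12,0,0,0]'|sed -n '2p;4,6p'
python3 g.py 0.4573 0.2444 0.0808 3.6
```

```text
position: [0.4551, 0.2439, 0.1049]
ft_force: [-3.2, -0.3, -1.4]
grip_width: 0.0339
grip_force: 49.6
position: [0.4538, 0.2438, 0.0952]
ft_force: [-6.1, -0.5, 0.0]
grip_width: 0.0336
grip_force: 49.6
t 17.72 pos [0.4538 0.2438 0.0952] yaw 3.51 tilt 0.39 F [-6.09 -0.55  0.04] w 33.6 gf 49.6
units [0.005 0.046 0.18 ] turnz -0.001
```

```bash
python3 -m inch '[0,0,0.03,0,0,0,0,0,0.06,0,0,0,0,0,0.09,0,0,0,0,0,0.12,0,0,0,0,0,0.12,0,0,0]'|sed -n '2p;4,6p'
python3 -m inch '[0,0,0.02,0,0,0,0,0,0.04,0,0,0,0,0,0.06,0,0,0,0,0,0.06,0,0,0]'|sed -n '2p;4,6p'
python3 g.py 0.4573 0.2444 0.0808 3.6
```

```text
position: [0.4533, 0.2437, 0.0851]
ft_force: [-5.6, 0.5, -2.4]
grip_width: 0.0339
grip_force: 49.6
position: [0.4535, 0.2437, 0.0806]
ft_force: [-6.8, 0.3, -1.1]
grip_width: 0.034
grip_force: 49.6
t 18.47 pos [0.4535 0.2437 0.0806] yaw 3.52 tilt 0.42 F [-6.82  0.35 -1.1 ] w 34.0 gf 49.6
units [ 0.006  0.048 -0.003] turnz -0.001
```

```bash
python3 -m inch '[0,0,0.012,0,0,0,0,0,0.025,0,0,0,0,0,0.025,0,0,0]'|sed -n '2p;4p'
python3 -m inch '[0,0,0.012,0,0,0,0,0,0.025,0,0,0,0,0,0.025,0,0,0]'|sed -n '2p;4p'
python3 g.py 0.4573 0.2444 0.0808 3.6
```

```text
position: [0.4535, 0.2437, 0.0795]
ft_force: [-8.3, -0.4, 5.8]
position: [0.4535, 0.2437, 0.0784]
ft_force: [-10.0, -1.5, 14.4]
t 18.97 pos [0.4535 0.2437 0.0784] yaw 3.53 tilt 0.38 F [-10.05  -1.47  14.39] w 33.6 gf 49.6
units [ 0.006  0.048 -0.03 ] turnz -0.001
```

Floor reached: about 14 N, rising at 8 N/mm. Release, rise and check.

```bash
python3 -m inch '[0,0,0,0,0,0,0,0,0,0,0,0,0,0,0,0,0,0,0,0,0,0,0,0,0,0,0,0,0,0]' 64 20|sed -n '2p;4,6p'
python3 -m inch '[0,0,-0.2,0,0,0,0,0,-0.5,0,0,0,0,0,-0.9,0,0,0,0,0,-1,0,0,0]'|sed -n '2p;4p'
python3 -m inch '[0,0,-0.4,0,0,0,0,0,-0.8,0,0,0,0,0,-1,0,0,0,0,0,-1,0,0,0,0,0,-1,0,0,0]'|sed -n '2p;4p'
python3 c.py 6
cat > chk.py <<'E'
from h import *
# pack in slot: compare with the fixed pack's top, both should be at .102
c=np.load("w6.npz",allow_pickle=True)["c"][0]; im=np.load("w6.npz",allow_pickle=True)["im"]
h=cv2.cvtColor(im,cv2.COLOR_RGB2HSV); m=cv2.inRange(h,(105,110,30),(125,255,255))
n,l,s,_=cv2.connectedComponentsWithStats(m)
print([list(map(int,q)) for q in s[1:] if q[4]>200])
w=cv2.inRange(h,(0,0,120),(180,60,255)); n,l,s,ce=cv2.connectedComponentsWithStats(w)
for q,g in zip(s[1:],ce[1:]):
    if 80<q[4]<1500: print(list(map(int,q)),np.round(plane(c,[g],.102)[0],4), np.round(plane(c,[[q[0]-.5,g[1]],[q[0]+q[2]-.5,g[1]]],.102)[:,0],4))
E
python3 chk.py; python3 g.py 0.6484 -0.206 0.27 2.64
```

```text
position: [0.4592, 0.2447, 0.0778]
ft_force: [0.3, -0.1, 0.3]
grip_width: 0.0591
grip_force: 0.0
position: [0.4607, 0.2453, 0.1614]
ft_force: [1.4, 0.4, -0.2]
position: [0.4581, 0.2445, 0.2384]
ft_force: [-0.7, 0.7, -0.1]
20.13 [0.4581 0.2445 0.2384] yaw 3.53 F [-0.66  0.65 -0.06] [ 0.27  0.39  1.71 -0.    1.04  0.21] 0.06420540347651849 0.0
[[0.998, 0.059, 0.021, 0.453], [0.063, -0.965, -0.255, 0.315], [0.005, 0.256, -0.967, 0.378], [0.0, 0.0, 0.0, 1.0]] 68.51806731796144
[[235, 61, 36, 65, 1311], [235, 152, 32, 61, 1197], [465, 179, 47, 42, 1305]]
[272, 73, 20, 54, 855] [0.4764 0.3333 0.102 ] [0.4657 0.4845]
[216, 74, 21, 53, 994] [0.4233 0.3267 0.102 ] [0.4135 0.4332]
[242, 77, 23, 34, 728] [0.4481 0.3341 0.102 ] [0.4376 0.459 ]
[461, 96, 35, 31, 552] [0.6716 0.3318 0.102 ] [0.6507 0.6868]
[218, 138, 20, 81, 1309] [0.4265 0.2532 0.102 ] [0.4174 0.4374]
[238, 139, 10, 11, 85] [0.4406 0.2857 0.102 ] [0.436  0.4457]
[274, 138, 17, 81, 1009] [0.4828 0.2544 0.102 ] [0.4736 0.4907]
[240, 173, 21, 29, 592] [0.4507 0.2438 0.102 ] [0.4399 0.4611]
[179, 266, 25, 35, 232] [0.3927 0.1256 0.102 ] [0.3766 0.4047]
[261, 266, 65, 25, 709] [0.5131 0.146  0.102 ] [0.4676 0.5399]
t 20.18 pos [0.457  0.2442 0.2372] yaw 3.54 tilt 0.05 F [-0.69 -0.85  0.23] w 64.0 gf 0.0
units [-5.764  2.041 -0.408] turnz 0.01
```

```bash
python3 -m inch '[-0.4,0.1,-0.3,0,0,0,-0.8,0.3,-0.45,0,0,0,-0.96,0.34,-0.45,0,0,0]'|sed -n 2p
python3 -m inch '[-0.48,0.17,0,0,0,0,-0.96,0.34,0,0,0,0]'|sed -n 2p
python3 -m inch '[-0.48,0.17,0,0,0,0,-0.96,0.34,0,0,0,0]'|sed -n 2p
python3 -m inch '[-0.48,0.17,0,0,0,0,-0.96,0.34,0,0,0,0]'|sed -n 2p
python3 -m inch '[-0.48,0.17,0,0,0,0,-0.96,0.34,0,0,0,0]'|sed -n 2p
python3 -m inch '[-0.4,0.15,0,0,0,0,-0.8,0.28,0,0,0,0,-0.96,0.34,0,0,0,0.01,-0.96,0.34,0,0,0,0.01,-0.96,0.34,0,0,0,0.01]'|sed -n 2p
python3 g.py 0.6484 -0.206 0.185 2.64
python3 - <<'E'
from h import *
im=camera("scene"); c=get_calibration("scene"); np.save("s3.npy",im)
h=cv2.cvtColor(im,cv2.COLOR_RGB2HSV); m=cv2.inRange(h,(105,110,30),(125,255,255))
t=np.radians(3.6); ey=np.array([-np.sin(t),np.cos(t),0]); ex=np.array([np.cos(t),np.sin(t),0])
for nm,C in [("slot",np.array([.4527,.2441,0])),("fixed",np.array([.4485,.3341,0]))]:
    # predicted vs seen top of the blue silhouette
    pts=np.array([C+sx*.017*ex+sy*.03*ey+[0,0,.102] for sx in(-1,1) for sy in(-1,1)])
    p=proj(c,pts); ctr=p.mean(0).astype(int)
    sub=m[ctr[1]-14:ctr[1]+25,ctr[0]-14:ctr[0]+14]; ys,xs=np.nonzero(sub)
    print(nm,"pred top",p[:,1].min().round(1),"left",p[:,0].min().round(1),"right",p[:,0].max().round(1),"seen",ys.min()+ctr[1]-14,xs.min()+ctr[0]-14,xs.max()+ctr[0]-14)
    print("  10mm in px",proj(c,[C+[0,0,.112]])-proj(c,[C+[0,0,.102]]))
x=im[130:200,280:365]; cv2.imwrite("pics/s3.png",cv2.resize(x[:,:,::-1],None,fx=7,fy=7,interpolation=cv2.INTER_CUBIC))
E
```

```text
position: [0.4921, 0.1669, 0.2744]
position: [0.52, 0.0937, 0.2719]
position: [0.5522, 0.0176, 0.2715]
position: [0.5841, -0.0576, 0.2712]
position: [0.616, -0.1326, 0.2709]
position: [0.6472, -0.2059, 0.2707]
t 21.52 pos [ 0.6472 -0.2059  0.2707] yaw 2.56 tilt 0.27 F [-0.46  0.33 -0.4 ] w 63.8 gf 0.0
units [-0.004  0.018  1.071] turnz -0.001
slot pred top 147.6 left 308.9 right 331.0 seen 146 309 332
  10mm in px [[ 0.33877484 -2.90304585]]
fixed pred top 139.9 left 330.2 right 351.4 seen 141 326 349
  10mm in px [[ 0.42340382 -2.83792629]]
```

```bash
python3 - <<'E'
from h import *
im=np.load("s3.npy"); c=get_calibration("scene"); a=np.load("ims.npz")["scene"]
h=cv2.cvtColor(im,cv2.COLOR_RGB2HSV); h0=cv2.cvtColor(a,cv2.COLOR_RGB2HSV)
m=cv2.inRange(h,(105,110,30),(125,255,255))
t=np.radians(3.6); ey=np.array([-np.sin(t),np.cos(t),0]); ex=np.array([np.cos(t),np.sin(t),0])
for nm,C in [("slot",np.array([.4525,.2440,0])),("fixed",np.array([.4475,.3338,0]))]:
  for zt in(.102,.108):
    pts=np.array([C+sx*.017*ex+sy*.03*ey+[0,0,z] for sx in(-1,1) for sy in(-1,1) for z in(.055,zt)])
    k=np.zeros((384*8,512*8),np.uint8); cv2.fillConvexPoly(k,cv2.convexHull((proj(c,pts)*8+4).astype(np.int32)),1)
    cols=np.nonzero(k.any(0))[0]//8; cols=np.unique(cols)[1:-1]
    print(nm,zt,"pred top",[(int(q),round((k[:,q*8+4].argmax()-4)/8,1)) for q in cols[::2]])
  print(nm,"seen top",[(int(q),int((m[130:200,q]>0).argmax()+130)) for q in cols[::2]])
print("depth rows, red channel col 316:",h[138:152,314,0],h[138:152,314,1])
c=np.load("w6.npz",allow_pickle=True)["c"][0]
for b in ([240,173,21,29],[242,77,23,34]):
    x,y,w,hh=b; p=plane(c,[[x-.5,y+hh/2],[x+w-.5,y+hh/2],[x+w/2,y-.5],[x+w/2,y+hh-.5]],.102); print("label w,l",np.linalg.norm(p[1]-p[0]).round(4),np.linalg.norm(p[3]-p[2]).round(4))
E
```

```text
slot 0.102 pred top [(308, np.float64(159.9)), (310, np.float64(152.6)), (312, np.float64(151.9)), (314, np.float64(151.0)), (316, np.float64(150.2)), (318, np.float64(149.5)), (320, np.float64(148.6)), (322, np.float64(147.9)), (324, np.float64(148.1)), (326, np.float64(149.2)), (328, np.float64(150.2)), (330, np.float64(151.4))]
slot 0.108 pred top [(308, np.float64(159.6)), (310, np.float64(151.0)), (312, np.float64(150.1)), (314, np.float64(149.4)), (316, np.float64(148.6)), (318, np.float64(147.9)), (320, np.float64(147.1)), (322, np.float64(146.2)), (324, np.float64(146.4)), (326, np.float64(147.4)), (328, np.float64(148.5)), (330, np.float64(149.5))]
slot seen top [(308, 130), (310, 130), (312, 153), (314, 154), (316, 155), (318, 156), (320, 130), (322, 149), (324, 150), (326, 151), (328, 152), (330, 130)]
fixed 0.102 pred top [(329, np.float64(151.0)), (331, np.float64(144.4)), (333, np.float64(143.6)), (335, np.float64(142.9)), (337, np.float64(142.1)), (339, np.float64(141.2)), (341, np.float64(140.5)), (343, np.float64(139.8)), (345, np.float64(140.8)), (347, np.float64(141.8)), (349, np.float64(142.8))]
fixed 0.108 pred top [(329, np.float64(151.1)), (331, np.float64(142.9)), (333, np.float64(142.1)), (335, np.float64(141.2)), (337, np.float64(140.5)), (339, np.float64(139.8)), (341, np.float64(138.9)), (343, np.float64(138.1)), (345, np.float64(138.9)), (347, np.float64(139.9)), (349, np.float64(140.9))]
fixed seen top [(329, 130), (331, 130), (333, 145), (335, 144), (337, 146), (339, 147), (341, 147), (343, 141), (345, 142), (347, 143), (349, 144)]
depth rows, red channel col 316: [28 28 34 32 30 30 34 32 34 32 30 32 32 90] [19 19 22 19 18 19 22 20 21 20 20 20 20  8]
label w,l 0.0213 0.0303
label w,l 0.0215 0.0305
```

The slot pack stands at the same height as the fixed one, so it is home. Now the leaked pack from the pan.

```bash
python3 -m inch '[0,0.015,0.3,0,0,0,0,0.015,0.6,0,0,0,0,0.015,0.85,0,0,0,0,0.015,1,0,0,0,0,0.015,1,0,0,0,0,0.015,1,0,0,0]' 64 12|sed -n '2p;4p'
python3 g.py 0.6484 -0.206 0.185 2.64
```

```text
position: [0.6489, -0.2043, 0.1932]
ft_force: [-0.9, -0.1, -0.9]
t 22.07 pos [ 0.6489 -0.2043  0.1932] yaw 2.72 tilt 0.09 F [-0.94 -0.06 -0.91] w 63.9 gf 0.0
units [-0.021 -0.008  0.102] turnz 0.001
```

```bash
python3 -m inch '[-0.02,0,0.04,0,0,0,-0.02,0,0.09,0,0,0,-0.02,0,0.09,0,0,0,-0.02,0,0.09,0,0,0]'|sed -n 2p
python3 -m inch '[0,0,0,0,0,0,0,0,0,0,0,0,0,0,0,0,0,0,0,0,0,0,0,0,0,0,0,0,0,0,0,0,0,0,0,0]' 0 15|sed -n '2p;4,6p'
python3 -m inch '[0,0,-0.1,0,0,0,0,0,-0.4,0,0,0,0,0,-0.8,0,0,0,0,0,-1,0,0,0,0,0,-1,0,0,0]'|sed -n '2p;4,6p'
python3 g.py 0.4444 0.0087 0.27 2.64
```

```text
position: [0.6495, -0.2073, 0.187]
position: [0.6493, -0.2072, 0.1864]
ft_force: [-0.5, 0.0, -0.4]
grip_width: 0.0344
grip_force: 14.8
position: [0.6518, -0.2083, 0.272]
ft_force: [-0.1, -1.0, -0.6]
grip_width: 0.034
grip_force: 14.8
t 23.32 pos [ 0.6518 -0.2083  0.272 ] yaw 2.65 tilt 0.59 F [-0.15 -1.01 -0.63] w 34.0 gf 14.8
units [ 2.83  -2.465 -0.011] turnz 0.0
```

```bash
python3 -m inch '[0.3,-0.3,0,0,0,0,0.6,-0.6,0,0,0,0,0.94,-0.82,0,0,0,0]'|sed -n 2p
python3 -m inch '[0.47,-0.41,0,0,0,0,0.94,-0.82,0,0,0,0]'|sed -n 2p
python3 -m inch '[0.4,-0.35,0,0,0,0,0.8,-0.7,0,0,0,0,0.94,-0.82,0,0,0,0,0.94,-0.82,0.3,0,0,0,0.94,-0.82,0.6,0,0,0,0.94,-0.82,0.6,0,0,0]'|sed -n 2p
python3 g.py 0.4444 0.0087 0.085 2.64
```

```text
position: [0.5777, -0.1346, 0.2648]
position: [0.5208, -0.0737, 0.2651]
position: [0.45, -0.0015, 0.2149]
t 24.23 pos [ 0.45   -0.0015  0.2149] yaw 2.68 tilt 0.55 F [ 0.04 -0.04 -1.08] w 34.2 gf 14.8
units [ 0.127 -0.049  1.625] turnz 0.0
```

Centred over the tray within about 1 cm, lowering.

```bash
python3 -m inch '[0.06,-0.02,0.4,0,0,0,0.1,-0.03,0.8,0,0,0,0.1,-0.03,1,0,0,0,0.1,-0.03,1,0,0,0]'|sed -n 2p
python3 -m inch '[0,0,0.3,0,0,0,0,0,0.5,0,0,0,0,0,0.6,0,0,0,0,0,0.6,0,0,0,0,0,0.6,0,0,0,0,0,0.6,0,0,0]'|sed -n '2p;4p'
python3 g.py 0.4444 0.0087 0.072 2.64
```

```text
position: [0.4487, 0.0056, 0.1358]
position: [0.4519, 0.0049, 0.0914]
ft_force: [0.2, -0.6, -0.2]
t 25.07 pos [0.4519 0.0049 0.0914] yaw 2.63 tilt 0.12 F [ 0.21 -0.61 -0.16] w 34.0 gf 14.8
units [ 0.052 -0.091  0.243] turnz -0.0
```

```bash
python3 -m inch '[0.05,-0.09,0.05,0,0,0,0.05,-0.09,0.12,0,0,0,0.05,-0.09,0.18,0,0,0,0.05,-0.09,0.2,0,0,0,0.05,-0.09,0.2,0,0,0]'|sed -n '2p;4p'
python3 -m inch '[0,0,0.012,0,0,0,0,0,0.025,0,0,0,0,0,0.025,0,0,0]'|sed -n '2p;4p'
python3 -m inch '[0,0,0.012,0,0,0,0,0,0.025,0,0,0,0,0,0.025,0,0,0]'|sed -n '2p;4p'
```

```text
position: [0.4434, 0.0088, 0.0739]
ft_force: [-0.1, 0.3, -0.6]
position: [0.4437, 0.0088, 0.0723]
ft_force: [0.2, 0.3, -1.8]
position: [0.4437, 0.0087, 0.0704]
ft_force: [0.2, 0.2, -2.0]
```

```bash
python3 -m inch '[0,0,0.008,0,0,0,0,0,0.016,0,0,0,0,0,0.016,0,0,0]'|sed -n '2p;4p'
python3 -m inch '[0,0,0.008,0,0,0,0,0,0.016,0,0,0,0,0,0.016,0,0,0]'|sed -n '2p;4p'
```

```text
position: [0.4436, 0.0087, 0.0703]
ft_force: [-0.8, 0.3, 11.3]
position: [0.4437, 0.0087, 0.0697]
ft_force: [-3.2, 0.1, 20.1]
```

```bash
python3 -m inch '[0,0,-0.015,0,0,0,0,0,-0.024,0,0,0,0,0,-0.024,0,0,0]'|sed -n '2p;4p'
python3 -m inch '[0,0,0,0,0,0,0,0,0,0,0,0,0,0,0,0,0,0,0,0,0,0,0,0,0,0,0,0,0,0]' 64|sed -n '2p;4,6p'
python3 -m inch '[0,0,-0.2,0,0,0,0,0,-0.6,0,0,0,0,0,-1,0,0,0,0,0,-1,0,0,0]'|sed -n 2p
python3 -m inch '[0,0,-0.4,0,0,0,0,0,-0.8,0,0,0,0,0,-1,0,0,0,0,0,-1,0,0,0,0,0,-1,0,0,0]'|sed -n '2p;4p'
python3 c.py 7
python3 - <<'E'
from h import *
z=np.load("w7.npz",allow_pickle=True); c=z["c"][0]; h=cv2.cvtColor(z["im"],cv2.COLOR_RGB2HSV)
m=cv2.inRange(h,(105,110,30),(125,255,255)); n,l,s,ce=cv2.connectedComponentsWithStats(m)
for i in range(1,n):
    if s[i][4]>200:
        k=(l==i).astype(np.uint8); q=cv2.findContours(k,0,2)[0][0]; print(s[i],np.round(plane(c,[[s[i][0]-.5,s[i][1]],[s[i][0]+s[i][2]-.5,s[i][1]+s[i][3]]],.094)[:,:2],4))
im=camera("scene"); a=np.load("ims.npz")["scene"]
d=(cv2.GaussianBlur(cv2.absdiff(im,a),(5,5),0).max(2)>45).astype(np.uint8); d[:130]=0
n,l,s,_=cv2.connectedComponentsWithStats(d); print([x.tolist() for x in s[1:] if x[4]>25])
for b in [("pan brass",(300,188,342,222)),("holder",(284,165,310,197)),("balance base",(204,255,343,296)),("gel",(383,205,415,242)),("jar",(170,280,207,310)),("red1",(156,172,172,208)),("turq",(117,188,145,218))]:
    l_,t,r,bb=b[1]; T=a[t:bb,l_:r]; rr=cv2.minMaxLoc(cv2.matchTemplate(im[t-6:bb+6,l_-6:r+6],T,cv2.TM_CCOEFF_NORMED)); print(b[0],round(rr[1],3),rr[3])
E
```

```text
position: [0.4437, 0.0088, 0.0699]
ft_force: [-0.5, -0.7, -1.8]
position: [0.4435, 0.0088, 0.0696]
ft_force: [-0.1, 0.3, -0.2]
grip_width: 0.059
grip_force: 0.0
position: [0.4465, 0.0083, 0.1539]
position: [0.4437, 0.0087, 0.23]
ft_force: [0.2, -0.1, -0.1]
27.9 [0.4437 0.0087 0.23  ] yaw 2.64 F [ 0.24 -0.11 -0.09] [-0.23  0.31  1.89 -0.    0.95 -0.28] 0.06411057000797532 0.0
[[0.999, 0.045, 0.015, 0.44], [0.047, -0.965, -0.256, 0.079], [0.003, 0.257, -0.966, 0.37], [0.0, 0.0, 0.0, 1.0]] 68.51806731796144
[ 242  148   32   63 1147] [[ 0.426   0.0469]
 [ 0.4611 -0.0164]]
[[117, 130, 44, 33, 781], [242, 130, 9, 6, 48], [259, 130, 10, 17, 144], [317, 140, 13, 11, 80], [151, 144, 160, 103, 3471], [198, 155, 18, 18, 115], [308, 154, 22, 18, 225], [169, 161, 32, 17, 247], [95, 175, 8, 8, 38], [112, 177, 43, 17, 198], [107, 196, 12, 26, 131], [111, 213, 32, 43, 927], [180, 234, 14, 7, 39], [89, 240, 24, 12, 92], [157, 243, 23, 32, 173], [83, 253, 18, 10, 64], [122, 261, 6, 9, 26], [75, 262, 11, 8, 41], [136, 266, 11, 12, 58], [153, 267, 14, 11, 66], [129, 271, 8, 11, 39], [67, 276, 7, 7, 27], [76, 277, 9, 10, 43], [115, 287, 9, 10, 33]]
pan brass 0.997 (6, 6)
holder 0.911 (6, 6)
balance base 0.971 (6, 6)
gel 0.995 (6, 6)
jar 0.967 (6, 6)
red1 0.851 (6, 6)
turq 0.745 (6, 6)
```

The leaked pack stands upright in the tray, its top footprint centred near (0.443, 0.012). Everything else matches its starting place.

```bash
python3 -c "
from rig import *
print(hand_in())"
```

```text
the job is handed in; nothing more can be done
None
```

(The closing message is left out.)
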